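Hang up and spray the ear defenders

ROBOT

A 7-joint arm with a two-finger parallel gripper is mounted at the origin on the work surface; the furniture and walls round the work are solid. World frame = base frame: x ahead of the robot, y to its left, z up, the work surface at z = 0. Lengths are in mm, angles in degrees, forces in N, time in s.
With the tool pointing down it reaches from about 400 to 850 mm from the base axis. Payload 10.4 kg.
Tool frame: the origin (TCP) lies between the finger pads; the fingertips stand tips_ahead ahead of it and the grasp point (between the pads) lies 11 mm behind it (tips_ahead is the distance from the TCP to the fingertips, in mm); z points along the fingers, y is the line along which they close (so a half turn about z gives the same grasp; the last joint's range is limited). The gripper opens to 85 mm and grips with 20 to 120 N. Pads are 22 mm wide; open, the fingers measure 114 mm over their backs; the gripper's body (76 mm by 85 mm) begins 54 mm behind the grasp point. The pads swing forward as they close: fully open they stand 13 mm farther back than shut.
Start: joints at [-72.112, 19.034, -3.707, 83.658, 1.238, 77.344, -5.071], TCP at [205.35, 590.323, 239.338] pointing down, gripper open.
Joint ranges: [-148.97, 148.97], [-28.65, 121.19], [-84.17, 76.75], [9.2, 138.47], [-72.65, 252.65], [3.7, 117.97], [-149.18, 149.18]. Speed limits (degrees/s): [127.2, 127.2, 159.86, 159.86, 180, 180, 180].

INTERFACE

Orientations are given as a 3x3 rotation matrix whose columns are the frame's x, y, z axes.
In Python, from workcell import observe, grab_frame, calibration, finish_job, outline_of, mark_of, tips_ahead gives the robot as it stands.
- The arm moves only by the shell command python3 -m jog 'ROWS' [FORCE]. ROWS is JSON, a list that holds one entry, the list of rows, each a list of 7 numbers: the shift along the tool's x, y, z in units of 50 mm (1.0 is 50 mm), then the turn, a rotation vector about the tool's x, y, z in degrees, then the finger opening in mm, from 0 to 85.4. A call has 1 to 10 rows; each row shifts and turns the commanded pose from where the row before left it, along the tool's axes as they then stand; what a row does not reach is not made up. A row lasts 1/10 s, in which the tool goes at most 50 mm and 8.59 degrees, less where a joint would pass 70% of its speed; a pose out of reach is approached as far as the arm can. A call is refused whole if a number of a shift passes 1 or a number of a turn 8.59, either way. A call with a gripper value outside its range is refused whole. The fingers move at their own pace and stop on an object; FORCE is the grip in N (left out, the last holds). Time passes only in rows, so rows that do not move let the fingers close. It gives the time, the measured TCP pose, the force, the opening and the grip force at its end, in the units of the state.
- observe(): the state, without advancing time (a new reading comes with each control period).
- grab_frame(name): name is "scene" or "top"; returns the picture (480x640x3 uint8, blue, green, red); there is no depth.
- calibration(name): a dict with "vfov" (degrees; the focal length in pixels is half the picture's height over the tangent of half this angle, whatever the lens; pixels are square), "cx", "cy" (the principal point, pixels), "rvec" (rotation vector, rad) and "tvec" (3), from world to camera coordinates, as OpenCV has them. Camera axes: x right, y down, z forward; pixel columns grow to the right and rows downward; lengths in mm; the calibration is good to about 2 mm. A picture is of the moment at which its call begins. calibration takes no time and is no camera call.
- finish_job(): hands the job in; it is judged then, once.
Trained networks look in the newest picture that a camera, given by its name, has taken for a name from the list of things; names that differ only in an ending like _2 or _b are one class to them, and where a whole thing is asked for, a point or a joint stands for the part that bears it (a point fixed in the world has none). Each returns a list of dicts, best first, with "confidence" (0 to 1); they miss things now and then, are a little off and sometimes report something else, mostly with a low value. They report only what shows in the picture. A call takes as long as a camera call.
- outline_of(label, camera): "region" (480x640 bool, what is visible of it) and "bbox" ([left, top, right, bottom] in pixels, round what is visible of it).
- mark_of(label, camera): "point" ([row, column] in pixels: a listed point, or the origin of a listed thing).
The state is a dict: "time": time; "joint_pos": joint angles; "joint_vel": joint speeds; "tau": joint torques, N m; "eef_pos": TCP position; "ee_rot": TCP orientation; "force": force on the tool from outside, world axes, zero at the start; "ft_torque": the same for the moment, N m; "opening": finger opening in mm; "finger_force": force on a finger pad.
Only numpy, scipy, OpenCV 4.12 (cv2) and the standard library are available. Lean on these libraries where they do the work, as an engineer would, in place of code of your own. Each camera call takes 0.05 s, during which the arm holds its last target. There are 200 camera calls.

TASK

The ear defenders on the bench need disinfecting. Hang them by the headband over the bar of the cleaning stand, between its two dark rings, with one ear cup hanging on each side of the bar, and let go. Then press the cap of the stand's spray bottle fully down to spray them and let it spring back up; leave them hanging there at rest and do not disturb the wax tin, the sanding block or the marker pen.

Things in the scene. Friction and masses are not known exactly. Their poses are not given: they have to be found in the camera images.
- ear_defenders: Ear defenders standing on two black ear cups (72 mm tall) joined by an arched grey padded headband; 150 mm tall, 150 along x (cup to cup), 60 along y, 0.24 kg. Origin on the underside midway between the cups, z up. The band is 26 mm wide along y (grasp across it at the crown), 14 mm thick; crown top 150, underside 136 mm up. 70 mm gap between the cups, so the bar passes along y.
- band_top (a point): Middle of the top of the headband's crown, 150 mm above the ear defenders' origin; axes as the ear defenders'.
- band_under (a point): Middle of the underside of the headband's crown, 14 mm below band_top: the spot that rests on the bar. Fingers that reach lower than this while they grasp the band would meet the bar.
- stand: Fixed stand: grey plate 250x290x10 mm, two posts 160 mm tall, 240 mm apart, with a level 18 mm round steel bar between them; white spray bottle (60 mm diameter) clamped 150 mm behind the bar, nozzle towards it. Origin at bench level under the bar's middle; y along the bar, x from bar to bottle. Two dark rings on the bar, 6 mm wide, at y = 45 and -45 mm.
- bar_top (a point): Top of the bar midway between the two rings, 159 mm above the bench; axes as the stand's.
- cap_top (a point): Middle of the flat top of the spray bottle's grey round cap (30 mm diameter), 135 mm above the bench when up, on the bottle's axis; moves with the cap.
- cap (a joint): Travel of the sprung spray cap in m: 0 up, 0.006 fully down; about 2 N to start moving it, 5 N fully down; springs back.
- wax_tin: Bystander: round flat tin with red lid, 70 mm diameter, 43 mm high; origin on the underside.
- sanding_block: Bystander: brown block 125 x 88 x 34 mm; origin on the underside.
- marker: Bystander: white marker pen with black cap, lying, about 140 mm long, 20 mm thick; origin on the underside.

How it is judged (in metres and radians):
On the way, in this order (a step that is already met when the one before it is completed fails the run):
1. the ear defenders hang on the bar between the rings, one cup each side, let go (x of band_under in the frame of bar_top between -0.025 and 0.025 m and y of band_under in the frame of bar_top between -0.032 and 0.032 m and z of band_under in the frame of bar_top between -0.005 and 0.012 m and angle between the y axis of ear_defenders and the y axis of bar_top, either way round below 0.35 rad and angle between ear_defenders's own z axis and vertical below 0.3 rad and contact force between ear_defenders and the fingers below 0.1 N), for 0.3 s.
2. with them hanging there, the spray cap is pressed down (value of joint cap above 0.0045 m and x of band_under in the frame of bar_top between -0.025 and 0.025 m and y of band_under in the frame of bar_top between -0.032 and 0.032 m and z of band_under in the frame of bar_top between -0.005 and 0.012 m and angle between the y axis of ear_defenders and the y axis of bar_top, either way round below 0.35 rad and angle between ear_defenders's own z axis and vertical below 0.3 rad), for 0.05 s.
At the end, for the whole second after the job is handed in: Ear defenders hang released and at rest on the bar: headband underside -5 to 12 mm above its top, within 25 mm of it sideways and 32 mm of mid-rings, square within 0.35 rad, tilt under 0.3 rad; the cap, pressed at least 4.5 mm with them hanging, is back up within 1.5 mm (all of step 1 and linear speed of ear_defenders below 0.03 m/s and angular speed of ear_defenders below 0.3 rad/s and value of joint cap below 0.0015 m); the robot touches nothing.
It fails at once if the wax tin is moved more than 30 mm (distance of wax_tin from where it was at the start of the episode above 0.03 m).
It fails at once if the sanding block is moved more than 30 mm (distance of sanding_block from where it was at the start of the episode above 0.03 m).
It fails at once if the marker pen is moved more than 30 mm (distance of marker from where it was at the start of the episode above 0.03 m).
It also fails if it takes over 42 s, if anything falls off the work surface, if the arm or the gripper's body presses on something with over 40 N, if the wrist force passes 120 N, or if a joint passes its speed limit or range.

## Working session

There is one attempt and no reset: what is moved stays moved. The work goes in short steps, Python scripts to look and compute and a shell command to move; the robot and the scene stay as the last step left them, time stands still between calls to the robot, and variables do not carry over. Pictures are saved under pics/ and viewed, at most 10 in all, crops included, and the job is handed in when it is done.

```bash
ls; mkdir -p pics
cat > h.py <<'E'
import numpy as np,cv2
from workcell import *
def cam(n):
    c=calibration(n);f=240/np.tan(np.radians(c["vfov"])/2)
    K=np.array([[f,0,c["cx"]],[0,f,c["cy"]],[0,0,1]]);R=cv2.Rodrigues(np.array(c["rvec"],float))[0];t=np.array(c["tvec"],float).reshape(3)
    return K,R,t
def ray(n,rc):
    K,R,t=cam(n);d=R.T@np.linalg.inv(K)@np.array([rc[1],rc[0],1.]);return -R.T@t,d/np.linalg.norm(d)
def atz(n,rc,z):
    o,d=ray(n,rc);return o+d*(z-o[2])/d[2]
def tri(a,b):
    (o1,d1),(o2,d2)=ray("scene",a),ray("top",b)
    s=np.linalg.lstsq(np.c_[d1,-d2],o2-o1,rcond=None)[0];p,q=o1+s[0]*d1,o2+s[1]*d2
    return (p+q)/2,np.linalg.norm(p-q)
def proj(n,p):
    K,R,t=cam(n);q=K@(R@np.array(p,float)+t);return q[1]/q[2],q[0]/q[2]
E
python3 - <<'E'
from h import *
np.set_printoptions(precision=1,suppress=True)
for n in("scene","top"):
    cv2.imwrite(f"pics/{n}0.png",grab_frame(n)); print(n,calibration(n), ray(n,(240,320)))
for l in["ear_defenders","band_top","band_under","stand","bar_top","cap_top","wax_tin","sanding_block","marker"]:
    m={n:mark_of(l,n)[:2] for n in("scene","top")}
    for n in m: print(l,n,[(np.round(x["point"],1),round(x["confidence"],2)) for x in m[n]])
    if m["scene"] and m["top"]: print("   ",*tri(m["scene"][0]["point"],m["top"][0]["point"]))
s=observe();print(s["eef_pos"],np.array(s["ee_rot"]),s["force"],s["opening"],s["time"],tips_ahead() if callable(tips_ahead) else tips_ahead)
E
```

```text
pics
scene {'vfov': 42.30994912481417, 'cx': 319.57900551377065, 'cy': 244.53337116910797, 'rvec': array([ 2. , -0.8,  0.5]), 'tvec': array([-452.4,  271.1, 1267.2])} (array([-310.7, -967.8,  922.3]), array([ 0.6,  0.6, -0.5]))
top {'vfov': 46.17785630887776, 'cx': 313.9096095843547, 'cy': 239.48407949740866, 'rvec': array([ 2.2, -2.2,  0.1]), 'tvec': array([ -62.7,  535.2, 1309.9])} (array([ 454.3,  -69.1, 1339.8]), array([ 0.1, -0. , -1. ]))
ear_defenders scene [(array([351.1, 376.4]), 0.56)]
ear_defenders top [(array([265.1, 216.4]), 0.72)]
    [ 586.7   25.8 -220.8] 428.36986062688254
band_top scene [(array([295.9, 375.7]), 0.72)]
band_top top [(array([259.2, 439.7]), 0.78)]
    [ 482.6 -321.8  146.1] 13.675922196932435
band_under scene []
band_under top [(array([264.8, 437.7]), 0.84)]
stand scene [(array([257.1, 235.1]), 0.68)]
stand top [(array([267.9, 216. ]), 0.93)]
    [469.9 171.6  -1.1] 6.6995727140707695
bar_top scene [(array([200.9, 230.7]), 0.74)]
bar_top top [(array([268.8, 206.3]), 0.94)]
    [464.3 161.4 174.8] 1.6082936400996504
cap_top scene [(array([194.2, 281. ]), 0.4)]
cap_top top [(array([196. , 217.2]), 0.61)]
    [618.7 148.4 144.1] 2.557306765238619
wax_tin scene []
wax_tin top [(array([173.9, 366.4]), 0.67), (array([262.7, 435.2]), 0.25)]
sanding_block scene [(array([313.7, 454.2]), 0.85)]
sanding_block top [(array([163. , 446.4]), 0.82)]
    [ 717.4 -370.3    1.2] 13.827547139133504
marker scene [(array([314.4, 262.1]), 0.74)]
marker top [(array([309.4, 317.7]), 0.97)]
    [371.6 -69.5   3.8] 1.176852925304413
[205.4 590.3 239.3] [[-0.9  0.3  0. ]
 [ 0.3  0.9  0. ]
 [-0.   0.  -1. ]] [-0.2 -0.7 -0.2] 85.16111445534 1.0 8.0
```

View pictures.

View pics/scene0.png

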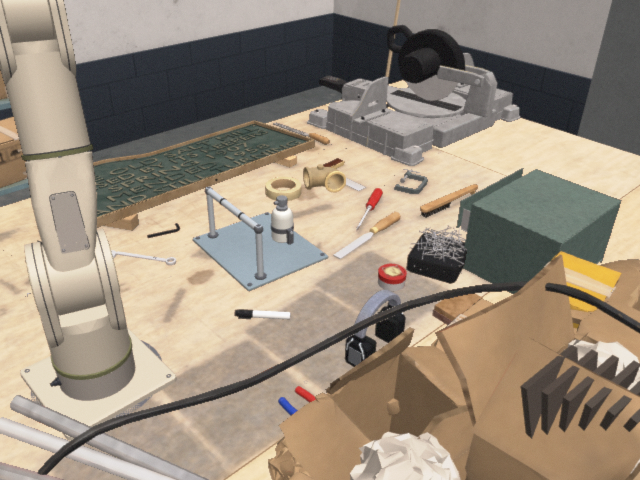

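View pics/top0.png

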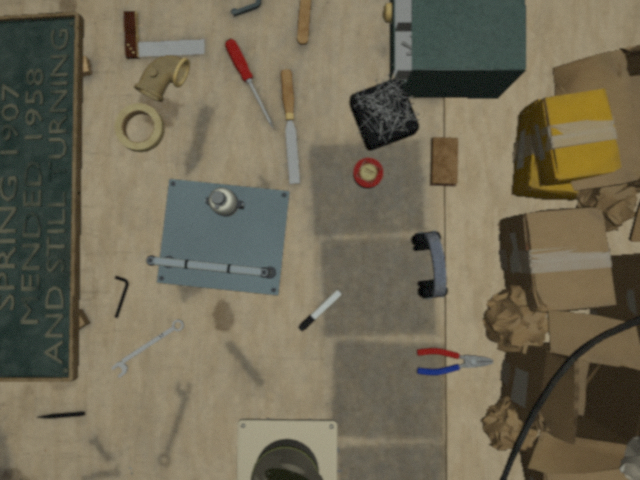

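The scene view shows the stand (bar from (209,190) to (260,231), bottle at (283,215)), the ear defenders (cups near (360,348) and (390,322), cable just in front), and the marker at (263,314). In the top view the bar runs (150,261)–(270,271), the cap is at (222,198), and the band crown is at about (438,263). I'll zoom in on these.

Run:
```python
from h import *
np.set_printoptions(precision=1,suppress=True)
def crop(f,r,c,h,w,k):
    return cv2.resize(f[r:r+h,c:c+w],None,fx=k,fy=k,interpolation=cv2.INTER_CUBIC)
s,t=cv2.imread("pics/scene0.png"),cv2.imread("pics/top0.png")
a=crop(t,180,140,120,160,2.5);b=crop(t,220,380,100,100,3)
c=crop(s,170,190,120,160,2.5);d=crop(s,280,330,100,100,3)
o=np.zeros((600,700,3),np.uint8);o[:300,:400]=a;o[:300,400:]=b;o[300:,:400]=c;o[300:,400:]=d
cv2.imwrite("pics/crops.png",o)
for n in("scene","top"):
    r=outline_of("ear_defenders",n)
    for x in r[:2]: print(n,x["confidence"],x["bbox"],x["region"].sum())
    r=outline_of("cap",n)
    for x in r[:2]: print("cap",n,x["confidence"],x["bbox"],x["region"].sum())
    print([(x["point"],x["confidence"]) for x in mark_of("wax_tin",n)])
```

```text
scene 0.73 [346.6, 291.0, 404.7, 366.7] 2059
cap scene 0.5 [272.9, 191.1, 285.5, 208.0] 131
cap scene 0.29 [232.1, 310.1, 291.1, 317.8] 432
[]
top 0.83 [413.4, 232.4, 448.9, 298.3] 1462
top 0.54 [212.8, 193.0, 224.5, 209.1] 181
cap top 0.45 [210.1, 190.9, 224.8, 209.9] 174
[([173.9, 366.4], 0.67), ([262.7, 435.2], 0.25)]
```

View pics/crops.png

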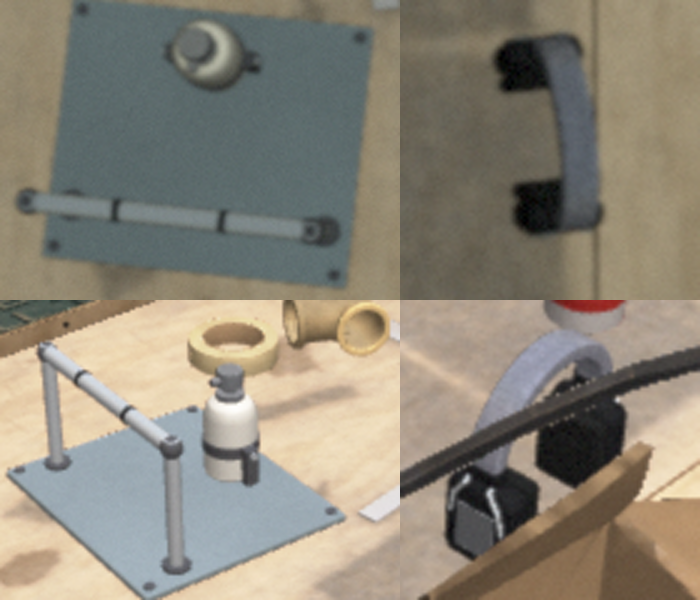

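The crops clearly show the two rings at top (186.8,264) and (228.4,268.4), and scene (222.8,201.6) and (240.4,214), given as col,row. The cap top is at top (218,198) and scene (282,197). The band's crown is near top (439,265). Next I fit both poses.

```bash
cat > fit.py <<'E'
from h import *
from scipy.optimize import least_squares,minimize
np.set_printoptions(precision=1,suppress=True)
def T(p,q):
    c,s=np.cos(p[2]),np.sin(p[2]);q=np.atleast_2d(np.array(q,float));return np.c_[p[0]+c*q[:,0]-s*q[:,1],p[1]+s*q[:,0]+c*q[:,1],q[:,2]]
def pj(n,P):
    K,R,t=cam(n);q=(K@(R@P.T+t[:,None])).T;return q[:,:2]/q[:,2:]
def earmask(p,n):
    m=np.zeros((480,640),np.uint8);a=np.linspace(0,np.pi,25)
    parts=[[(sx*x,y,z) for x in(35,75) for y in(-30,30) for z in(0,72)] for sx in(-1,1)]
    ring=[[(r*np.cos(t),y,65+h*np.sin(t)) for r,h in((62,85),(48,71)) for y in(-13,13)] for t in a]
    parts+=[ring[i]+ring[i+1] for i in range(24)]
    for q in parts: cv2.fillConvexPoly(m,cv2.convexHull(np.round(pj(n,T(p,q))*16).astype(np.int32)),1,shift=4)
    return m.astype(bool)
def fit_ear(p0,region,n="top"):
    f=lambda p:1-(lambda m:(m&region).sum()/(m|region).sum())(earmask((p[0],p[1],p[2]/100),n))
    best=min((minimize(f,[p0[0]+d,p0[1],y],method="Nelder-Mead",options=dict(initial_simplex=[[p0[0]+d,p0[1],y],[p0[0]+d+15,p0[1],y],[p0[0]+d,p0[1]+15,y],[p0[0]+d,p0[1],y+15]])) for d in(-10,10) for y in(-15,0,15)),key=lambda r:r.fun)
    return np.array([best.x[0],best.x[1],best.x[2]/100]),1-best.fun
E
python3 - <<'E'
from fit import *
M=[(0,45,150),(0,-45,150),(150,0,135)]
obs={"top":[(186.8,264),(228.4,268.4),(218,198)],"scene":[(222.8,201.6),(240.4,214),(282,197.2)]}
M=[(0,45,155),(0,-45,155),(150,0,135)]
pl=[(0,0,0)]
for use in(("top",),("scene",),("top","scene")):
    r=least_squares(lambda p:np.concatenate([(pj(n,T((p[0],p[1],p[2]/100),M))-obs[n]).ravel() for n in use]),[465,160,0])
    p=(r.x[0],r.x[1],r.x[2]/100);print(use,r.x[:2],"yaw",np.degrees(p[2]),"res",r.fun,"cap",T(p,(150,0,135)))
for i in range(3): print(tri(obs["scene"][i][::-1],obs["top"][i][::-1]))
g=grab_frame("top");R=outline_of("ear_defenders","top")[0]["region"]
p,s=fit_ear((480,-320),R);print("ear",p,np.degrees(p[2]),s)
for n,q in(("top",(0,0,150)),("scene",(0,0,150))): print(n,pj(n,T(p,q)))
o=[]
for n in("top","scene"):
    im=grab_frame(n);cs,_=cv2.findContours(earmask(p,n).astype(np.uint8),0,2);cv2.drawContours(im,cs,-1,(0,255,0),1)
    c=pj(n,T(p,(0,0,150)))[0].astype(int);o.append(cv2.resize(im[c[1]-60:c[1]+90,c[0]-65:c[0]+65],None,fx=3,fy=3))
cv2.imwrite("pics/fit.png",np.hstack(o))
E
```

```text
('top',) [468.7 163.2] yaw -6.018064956006549 res [-0.4  0.1  0.4  0.5 -0.  -0.6] cap [[617.8 147.5 135. ]]
('scene',) [467.2 162.1] yaw -6.262482763929745 res [-0.1 -1.4  0.5  0.7 -0.5  0.7] cap [[616.3 145.8 135. ]]
('top', 'scene') [468.4 163.2] yaw -6.089588805229452 res [-0.3  0.2  0.4  0.6  0.1 -0.4  0.  -1.6  0.7  0.4 -0.5  0.3] cap [[617.5 147.3 135. ]]
(array([473.5, 208.6, 149.9]), np.float64(0.4962017133212235))
(array([464.1, 120. , 155.1]), np.float64(2.2306520912436754))
(array([617.2, 146.5, 136.4]), np.float64(2.1882098866671678))Traceback (most recent call last):
  File "<stdin>", line 11, in <module>
  File "fit.py", line 17, in fit_ear
    best=min((minimize(f,[p0[0]+d,p0[1],y],method="Nelder-Mead",options=dict(initial_simplex=[[p0[0]+d,p0[1],y],[p0[0]+d+15,p0[1],y],[p0[0]+d,p0[1]+15,y],[p0[0]+d,p0[1],y+15]])) for d in(-10,10) for y in(-15,0,15)),key=lambda r:r.fun)
  File "fit.py", line 17, in <genexpr>
    best=min((minimize(f,[p0[0]+d,p0[1],y],method="Nelder-Mead",options=dict(initial_simplex=[[p0[0]+d,p0[1],y],[p0[0]+d+15,p0[1],y],[p0[0]+d,p0[1]+15,y],[p0[0]+d,
[... 481 characters left out ...]
t.py", line 16, in <lambda>
    f=lambda p:1-(lambda m:(m&region).sum()/(m|region).sum())(earmask((p[0],p[1],p[2]/100),n))
                                                              ~~~~~~~^^^^^^^^^^^^^^^^^^^^^^^^
  File "fit.py", line 13, in earmask
    for q in parts: cv2.fillConvexPoly(m,cv2.convexHull(np.round(pj(n,T(p,q))*16).astype(np.int32)),1,shift=4)
                                                                 ~~^^^^^^^^^^
  File "fit.py", line 7, in pj
    K,R,t=cam(n);q=(K@(R@P.T+t[:,None])).T;return q[:,:2]/q[:,2:]
          ~~~^^^
  File "h.py", line 4, in cam
    c=calibration(n);f=240/np.tan(np.radians(c["vfov"])/2)
ValueError: time passes only in moves, steps and waits
```

Stand fit is excellent: the heights come out at 150, 155 and 136 as they should. Calibration needs caching for the ear fit.

```bash
sed -i 's/^def cam/import functools\n@functools.cache\ndef cam/' h.py
python3 - <<'E'
from fit import *
g=grab_frame("top");R=outline_of("ear_defenders","top")[0]["region"]
p,s=fit_ear((480,-320),R);print("ear",p,np.degrees(p[2]),s)
o=[]
for n in("top","scene"):
    print(n,pj(n,T(p,(0,0,150))))
    im=grab_frame(n);cs,_=cv2.findContours(earmask(p,n).astype(np.uint8),0,2);cv2.drawContours(im,cs,-1,(0,255,0),1)
    c=pj(n,T(p,(0,0,150)))[0].astype(int);o.append(cv2.resize(im[c[1]-60:c[1]+90,c[0]-65:c[0]+65],None,fx=3,fy=3))
cv2.imwrite("pics/fit.png",np.hstack(o)); print(observe()["time"])
E
```

```text
ear [ 479.4 -322.     0.2] 9.896092297125847 0.7968103957471944
top [[437.9 263. ]]
scene [[378.2 294.7]]
1.6
```

View pics/fit.png

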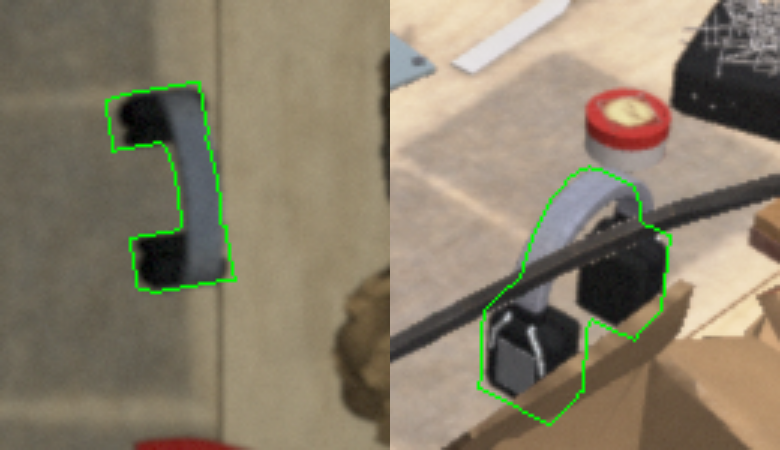

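The fit outline sits on the headband, 1–2 px left in the top view. The crown is therefore about (479,−325,150), yaw about 9–10°. The stand is at (468.5,163), yaw −6°. Next is a helper that reports the required shift in tool axes.

```bash
python3 -m jog '[[[0,0,-0.3,0,0,-7.2,85],[0,0,-0.3,0,0,-7.2,85],[0,0,-0.3,0,0,-7.2,85],[0,0,-0.3,0,0,-7.1,85],[-0.5,-0.8,0,0,0,0,85],[-0.5,-0.8,0,0,0,0,85],[-0.5,-0.8,0,0,0,0,85],[-0.5,-0.8,0,0,0,0,85],[-0.5,-0.8,0,0,0,0,85],[-0.5,-0.8,0,0,0,0,85]]]'; python3 go.py 479 -325 250 9.5
```

```text
time: 2.6
eef_pos: [394.0, 376.8, 299.6]
ee_rot: [[-0.986, -0.165, 0.0], [-0.165, 0.986, 0.001], [-0.0, 0.001, -1.0]]
force: [0.9, 0.3, 0.3]
opening: 84.9
finger_force: 0.0
turn deg(tool) [0. 0. 0.]
shift before turn [  0.64 -14.12   0.98] after turn [  0.64 -14.12   0.99]
2.6 [394.  376.8 299.6] [-51.   7.   2.  91.  -0.  82.  51.] [0.9 0.3 0.3] 84.9 0.0 8.0
```

```bash
python3 -m jog '[[[0,-0.8,0,0,0,0,85],[0,-0.9,0,0,0,0,85],[0,-0.9,0,0,0,0,85],[0,-0.9,0,0,0,0,85],[0,-0.9,0,0,0,0,85],[0,-0.9,0,0,0,0,85],[0,-0.9,0,0,0,0,85],[0,-0.9,0,0,0,0,85],[0,-0.9,0,0,0,0,85],[0,-0.9,0,0,0,0,85]]]'; python3 -m jog '[[[0.1,-0.7,0,0,0,0,85],[0.1,-0.7,0,0,0,0,85],[0.1,-0.7,0,0,0,0,85],[0.1,-0.7,0.1,0,0,0,85],[0.1,-0.7,0.1,0,0,0,85],[0.1,-0.7,0.2,0,0,0,85],[0,-0.5,0.2,0,0,0,85],[0,-0.3,0.2,0,0,0,85],[0,0,0,0,0,0,85]]]';  python3 go.py 479 -325 210 9.5
```

```text
time: 3.6
eef_pos: [466.5, -62.3, 299.6]
ee_rot: [[-0.986, -0.165, 0.001], [-0.165, 0.986, 0.001], [-0.001, 0.0, -1.0]]
force: [1.4, 0.7, 0.2]
opening: 84.8
finger_force: 0.0
time: 4.5
eef_pos: [477.2, -313.6, 257.9]
ee_rot: [[-0.987, -0.162, -0.003], [-0.162, 0.987, -0.0], [0.003, -0.0, -1.0]]
force: [-0.1, 0.6, 0.9]
opening: 84.9
finger_force: 0.0
turn deg(tool) [-0.  -0.2 -0.2]
shift before turn [-0.   -0.23  0.96] after turn [ 0.   -0.23  0.96]
4.5 [ 477.2 -313.6  257.9] [ -8.  14.  44.  92. -10.  78. 136.] [-0.1  0.6  0.9] 84.9 0.0 8.0
```

```bash
python3 -m jog '[[[0,-0.23,0.3,0,0,0,85],[0,0,0.4,0,0,0,85],[0,0,0.4,0,0,0,85],[0,0,0.4,0,0,0,85],[0,0,0.4,0,0,0,85],[0,0,0.3,0,0,0,85],[0,0,0,0,0,0,85]]]';  python3 go.py 479 -325 147 9.5
python3 - <<'E'
from fit import *
t=grab_frame("top");s=grab_frame("scene")
cv2.imwrite("pics/grasp.png",np.hstack([cv2.resize(t[190:330,370:510],None,fx=2.8,fy=2.8),cv2.resize(s[220:360,310:450],None,fx=2.8,fy=2.8)]))
E
```

```text
time: 5.2
eef_pos: [479.8, -321.9, 147.9]
ee_rot: [[-0.986, -0.166, -0.002], [-0.166, 0.986, 0.002], [0.002, 0.002, -1.0]]
force: [0.6, -1.2, 0.3]
opening: 85.0
finger_force: 0.0
turn deg(tool) [ 0.1 -0.1  0.1]
shift before turn [ 0.03 -0.06  0.02] after turn [ 0.03 -0.06  0.02]
5.2 [ 479.8 -321.9  147.9] [ -5.  21.  42.  99. -15.  66. 141.] [ 0.6 -1.2  0.3] 85.0 0.0 8.0
```

View pics/grasp.png

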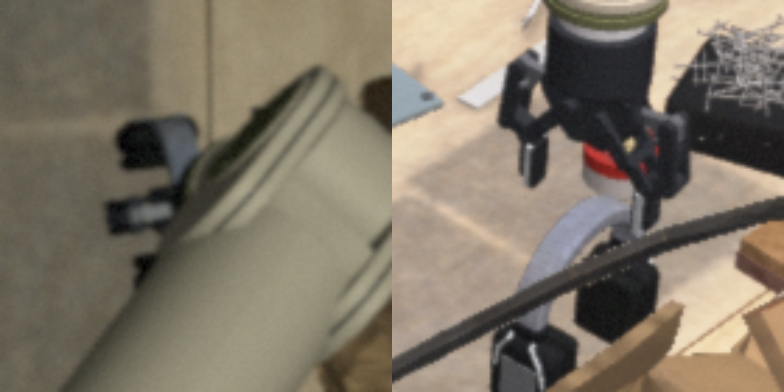

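The fingers straddle the crown (tips at crop (535,185) and (645,230), band crown at about (600,203)). Closing.

```bash
python3 -m jog '[[[0,-0.04,0,0,0,0,20],[0,0,0,0,0,0,20],[0,0,0,0,0,0,15],[0,0,0,0,0,0,15],[0,0,0,0,0,0,15],[0,0,0,0,0,0,15],[0,0,0,0,0,0,15],[0,0,0,0,0,0,15]]]' 50;  python3 go.py 479 -325 147 9.5
```

```text
time: 6.1
eef_pos: [480.8, -325.4, 149.8]
ee_rot: [[-0.986, -0.165, 0.001], [-0.165, 0.986, -0.0], [-0.001, -0.0, -1.0]]
force: [-2.3, 0.9, 5.2]
opening: 24.6
finger_force: 49.2
turn deg(tool) [-0.  0.  0.]
shift before turn [0.03 0.01 0.06] after turn [0.03 0.01 0.06]
6.1 [ 480.8 -325.4  149.8] [ -5.  21.  42.  99. -15.  66. 141.] [-2.3  0.9  5.2] 24.6 49.2 8.0
```

```bash
python3 -m jog '[[[0,0,-0.2,0,0,0,15],[0,0,-0.4,0,0,0,15],[0,0,-0.5,0,0,0,15],[0,0,-0.5,0,0,0,15],[0,0,-0.5,0,0,0,15],[0,0,-0.5,0,0,0,15],[0,0,-0.5,0,0,0,15],[0,0,-0.5,0,0,0,15],[0,0,-0.3,0,0,0,15],[0,0,0,0,0,0,15]]]';  python3 go.py 468.5 163 345 -6
```

```text
time: 7.1
eef_pos: [480.8, -325.9, 346.4]
ee_rot: [[-0.986, -0.165, 0.003], [-0.165, 0.986, -0.001], [-0.002, -0.002, -1.0]]
force: [0.1, -0.3, -2.7]
opening: 24.0
finger_force: 49.1
turn deg(tool) [-0.1  0.1 15.5]
shift before turn [-1.37  9.68  0.01] after turn [1.27 9.7  0.03]
7.1 [ 480.8 -325.9  346.4] [ -7.  13.  45.  83.  -9.  88. 137.] [ 0.1 -0.3 -2.7] 24.0 49.1 8.0
```

```bash
python3 -m jog '[[[0,0,0,0,0,3.9,15],[0,0,0,0,0,3.9,15],[0,0,0,0,0,3.9,15],[0,0,0,0,0,3.8,15],[0,0.3,0,0,0,0,15],[0,0.5,0,0,0,0,15],[0,0.5,0,0,0,0,15],[0.1,0.5,0,0,0,0,15],[0.1,0.5,0,0,0,0,15],[0.1,0.5,0,0,0,0,15]]]';python3 -m jog '[[[0.1,0.5,0,0,0,0,15],[0.1,0.5,0,0,0,0,15],[0.1,0.5,0,0,0,0,15],[0.1,0.5,0,0,0,0,15],[0.1,0.5,0,0,0,0,15],[0.1,0.5,0,0,0,0,15],[0.1,0.5,0,0,0,0,15],[0.1,0.5,0,0,0,0,15],[0.1,0.5,0,0,0,0,15],[0,0.5,0,0,0,0,15]]]';  python3 go.py 468.5 163 345 -6
```

```text
time: 8.1
eef_pos: [479.5, -183.3, 343.1]
ee_rot: [[-0.995, 0.104, -0.002], [0.104, 0.995, 0.0], [0.002, -0.0, -1.0]]
force: [-0.3, 0.5, -2.0]
opening: 24.9
finger_force: 49.1
time: 9.1
eef_pos: [460.6, 69.8, 343.3]
ee_rot: [[-0.995, 0.104, -0.001], [0.104, 0.995, -0.0], [0.001, -0.0, -1.0]]
force: [0.3, 0.1, -1.5]
opening: 24.3
finger_force: 49.1
turn deg(tool) [-0.  -0.1  0. ]
shift before turn [ 0.04  1.87 -0.03] after turn [ 0.04  1.87 -0.03]
9.1 [460.6  69.8 343.3] [-38.  -5.  23.  98.   2.  87.  68.] [ 0.3  0.1 -1.5] 24.3 49.1 8.0
```

```bash
python3 -m jog '[[[0,0.4,0,0,0,0,15],[0,0.5,0,0,0,0,15],[0,0.5,0,0,0,0,15],[0,0.3,0,0,0,0,15],[0.04,0.1,0,0,0,0,15],[0,0,0,0,0,0,15],[0,0,0,0,0,0,15]]]';  python3 go.py 468.5 163 345 -6;  python3 - <<'E'
from fit import *
t=grab_frame("top");s=grab_frame("scene")
cv2.imwrite("pics/above.png",np.hstack([cv2.resize(t[170:330,120:300],(390,347)),cv2.resize(s[60:280,170:330],(400,550))[:347*1+0] if 0 else cv2.resize(s[100:260,160:340],(390,347))]))
for n in("top","scene"):
    for l in("band_top","band_under"): print(l,n,[(np.round(x["point"],1),round(x["confidence"],2)) for x in mark_of(l,n)[:2]])
print(pj("top",np.array([[468.5,163,159]])),pj("scene",np.array([[468.5,163,159],[468.5,163,345]])))
E
```

```text
time: 9.8
eef_pos: [469.0, 157.3, 344.3]
ee_rot: [[-0.994, 0.106, -0.0], [0.106, 0.994, -0.0], [-0.0, -0.0, -1.0]]
force: [-0.3, -0.1, -2.5]
opening: 24.3
finger_force: 49.2
turn deg(tool) [-0.   0.  -0.1]
shift before turn [ 0.02  0.11 -0.01] after turn [ 0.02  0.11 -0.01]
9.8 [469.  157.3 344.3] [-42.  -0.  19.  94.   0.  87.  60.] [-0.3 -0.1 -2.5] 24.3 49.2 8.0
band_top top [(array([264. , 189.8]), 0.7), (array([157.8, 443. ]), 0.5)]
band_under top [(array([264., 192.]), 0.98)]
band_top scene [(array([136.2, 227.6]), 0.84)]
band_under scene [(array([144.2, 227.9]), 0.75)]
[[207.3 266.5]] [[231.8 205.6]
 [227.1 136.2]]
```

View pics/above.png

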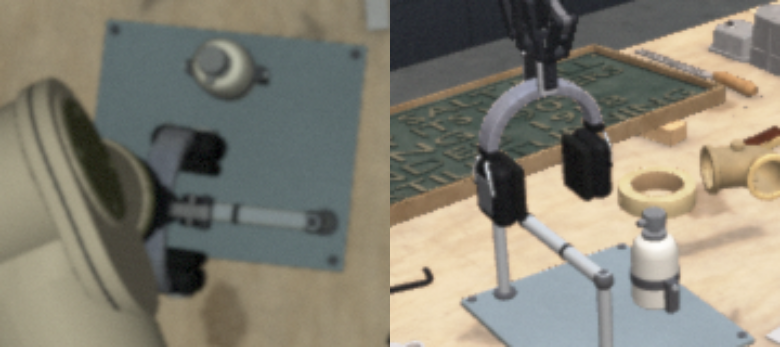

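Held level with cups on either side of the bar line; crown at scene (227.6,136.2) matches the TCP position expected. Lowering.

```bash
python3 -m jog '[[[0,0.1,0,0,0,0,15],[0.02,0,0.2,0,0,0,15],[0,0,0.4,0,0,0,15],[0,0,0.5,0,0,0,15],[0,0,0.5,0,0,0,15],[0,0,0.5,0,0,0,15],[0,0,0.5,0,0,0,15],[0,0,0.4,0,0,0,15],[0,0,0.15,0,0,0,15],[0,0,0,0,0,0,15]]]';  python3 go.py 468.5 163 173 -6
python3 - <<'E'
from fit import *
s=grab_frame("scene")
for l in("band_top","band_under"): print(l,[(np.round(x["point"],1),round(x["confidence"],2)) for x in mark_of(l,"scene")[:2]])
cv2.imwrite("pics/low.png",cv2.resize(s[130:270,170:330],None,fx=4,fy=4))
E
```

```text
time: 11.1
eef_pos: [467.8, 163.5, 185.8]
ee_rot: [[-0.995, 0.104, -0.002], [0.104, 0.995, -0.001], [0.002, -0.001, -1.0]]
force: [-0.7, 0.7, -2.6]
opening: 24.5
finger_force: 49.2
turn deg(tool) [-0.1 -0.1  0. ]
shift before turn [-0.02 -0.01  0.26] after turn [-0.02 -0.01  0.26]
11.1 [467.8 163.5 185.8] [-42.   5.  18. 108.  -2.  68.  61.] [-0.7  0.7 -2.6] 24.5 49.2 8.0
band_top [(array([195.9, 229.7]), 0.87)]
band_under [(array([201.4, 229.2]), 0.9)]
```

View pics/low.png

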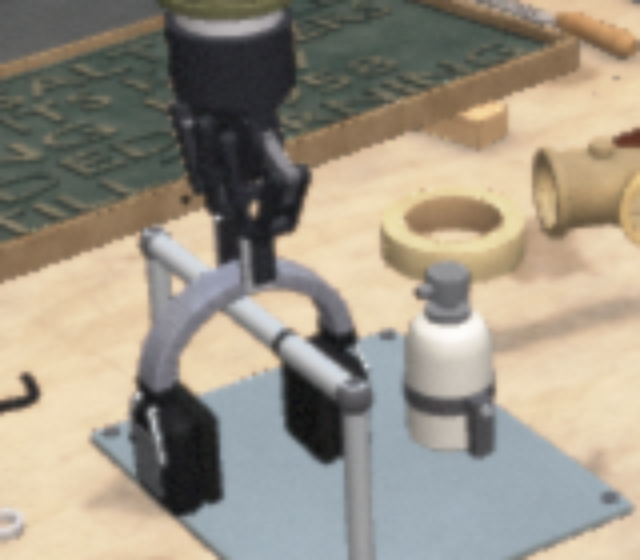

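The band straddles the bar just above it, between the rings (near ring at crop (285,338)). I lower the rest gently and watch the force.

```bash
python3 -m jog '[[[0,0,0.08,0,0,0,15],[0,0,0.08,0,0,0,15],[0,0,0.04,0,0,0,15],[0,0,0,0,0,0,15]]]'; python3 -m jog '[[[0,0,0.04,0,0,0,15],[0,0,0,0,0,0,15]]]'
```

```text
time: 11.65
eef_pos: [468.3, 163.6, 176.5]
ee_rot: [[-0.995, 0.104, -0.0], [0.104, 0.995, -0.0], [0.0, -0.0, -1.0]]
force: [-0.8, 0.2, -2.7]
opening: 24.6
finger_force: 49.2
time: 11.85
eef_pos: [468.3, 163.6, 174.6]
ee_rot: [[-0.995, 0.104, -0.0], [0.104, 0.995, -0.0], [0.0, -0.0, -1.0]]
force: [-0.3, -0.3, -3.2]
opening: 24.2
finger_force: 49.2
```

```bash
python3 -m jog '[[[0,0,0.03,0,0,0,15],[0,0,0,0,0,0,15]]]'; python3 -m jog '[[[0,0,0.03,0,0,0,15],[0,0,0,0,0,0,15]]]'
```

```text
time: 12.05
eef_pos: [468.4, 163.6, 173.2]
ee_rot: [[-0.995, 0.104, -0.0], [0.104, 0.995, 0.0], [0.0, -0.0, -1.0]]
force: [-0.7, -0.3, -3.0]
opening: 24.2
finger_force: 49.2
time: 12.25
eef_pos: [468.6, 163.7, 172.8]
ee_rot: [[-0.995, 0.104, 0.0], [0.104, 0.995, 0.001], [-0.0, 0.001, -1.0]]
force: [-4.5, -2.5, 8.1]
opening: 24.3
finger_force: 50.2
```

Contact at z≈173, as predicted. I release and rise.

```bash
python3 -m jog '[[[0,0,-0.01,0,0,0,30],[0,0,0,0,0,0,40],[0,0,0,0,0,0,50],[0,0,0,0,0,0,60],[0,0,0,0,0,0,60],[0,0,0,0,0,0,60],[0,0,-0.1,0,0,0,60],[0,0,-0.3,0,0,0,60],[0,0,-0.5,0,0,0,60],[0,0,-0.5,0,0,0,60]]]';python3 go.py 617.5 147 200 -6
python3 - <<'E'
from fit import *
s=grab_frame("scene")
for l in("band_top","band_under"): print(l,[(np.round(x["point"],1),round(x["confidence"],2)) for x in mark_of(l,"scene")[:2]])
cv2.imwrite("pics/hung.png",cv2.resize(s[130:270,170:330],None,fx=4,fy=4))
E
```

```text
time: 13.25
eef_pos: [468.2, 163.5, 243.3]
ee_rot: [[-0.995, 0.104, -0.0], [0.104, 0.995, -0.0], [0.0, -0.0, -1.0]]
force: [1.0, -0.1, -0.6]
opening: 60.0
finger_force: 0.0
turn deg(tool) [-0. -0.  0.]
shift before turn [-3.   -0.02  0.87] after turn [-3.   -0.02  0.87]
13.25 [468.2 163.5 243.3] [-42.   2.  18. 103.  -1.  75.  60.] [ 1.  -0.1 -0.6] 60.0 0.0 8.0
band_top [(array([203.1, 225.4]), 0.73)]
band_under [(array([203. , 231.9]), 0.78)]
```

View pics/hung.png

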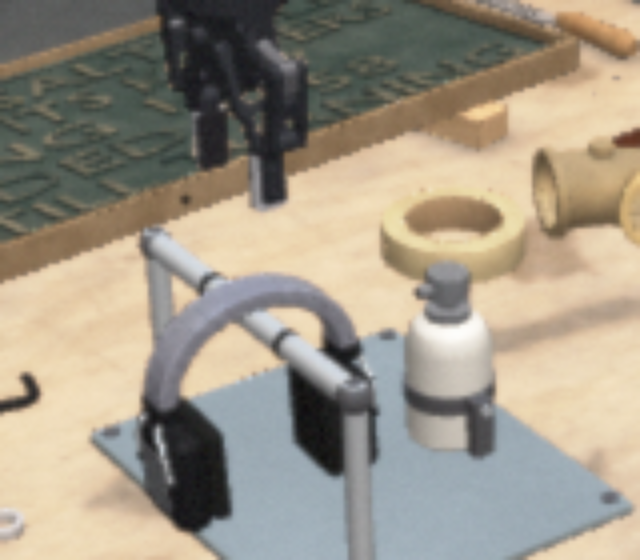

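The ear defenders hang square, midway between the rings (at crop (210,280) and (282,335), band crossing at about (245,305)). Now I go over the cap with the fingers shut.

```bash
python3 -m jog '[[[-0.3,0,0,0,0,0,30],[-0.5,0,0,0,0,0,0],[-0.5,0,0,0,0,0,0],[-0.5,0,0,0,0,0,0],[-0.5,0,0,0,0,0,0],[-0.4,0,0,0,0,0,0],[-0.3,0,0.3,0,0,0,0],[0,-0.02,0.5,0,0,0,0],[0,0,0.5,0,0,0,0],[0,0,0,0,0,0,0]]]';python3 go.py 617.5 147 143 -6
```

```text
time: 14.4
eef_pos: [615.2, 146.5, 172.8]
ee_rot: [[-0.995, 0.104, -0.007], [0.104, 0.995, -0.002], [0.007, -0.003, -1.0]]
force: [-0.0, 0.3, 0.5]
opening: 0.1
finger_force: 0.0
turn deg(tool) [-0.2 -0.4  0. ]
shift before turn [-0.05  0.02  0.6 ] after turn [-0.04  0.02  0.6 ]
14.4 [615.2 146.5 172.8] [-34.  23.  22.  88.  -9.  71.  73.] [-0.   0.3  0.5] 0.1 0.0 8.0
```

Run:
```python
from fit import *
s=grab_frame("scene")
cv2.imwrite("pics/cap.png",cv2.resize(s[130:270,170:330],None,fx=4,fy=4))
```

```text
(no output)
```

View pics/cap.png

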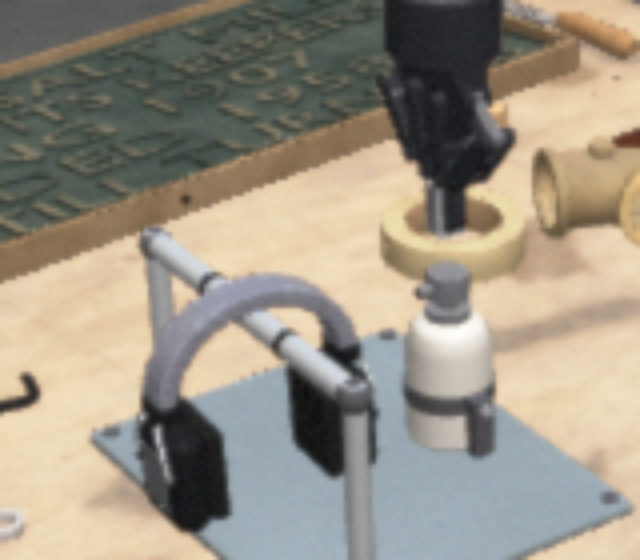

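The closed fingertips (crop (447,232)) are about 30 mm above the cap top (447,270). I press in small steps.

```bash
python3 -m jog '[[[-0.04,0.01,0.3,0,0,0,0],[0,0,0.2,0,0,0,0],[0,0,0.06,0,0,0,0],[0,0,0,0,0,0,0]]]'; python3 -m jog '[[[0,0,0.04,0,0,0,0],[0,0,0.04,0,0,0,0],[0,0,0,0,0,0,0],[0,0,0,0,0,0,0]]]'
```

```text
time: 14.85
eef_pos: [619.3, 147.3, 148.9]
ee_rot: [[-0.995, 0.104, -0.001], [0.104, 0.995, -0.0], [0.001, -0.0, -1.0]]
force: [-0.7, -0.5, -0.4]
opening: 0.1
finger_force: 0.0
time: 15.25
eef_pos: [619.6, 147.3, 145.5]
ee_rot: [[-0.995, 0.104, 0.0], [0.104, 0.995, 0.0], [-0.0, 0.0, -1.0]]
force: [0.6, 0.4, -0.2]
opening: -0.2
finger_force: 0.0
```

```bash
python3 -m jog '[[[0.02,0,0.04,0,0,0,0],[0,0,0.04,0,0,0,0],[0,0,0,0,0,0,0],[0,0,0,0,0,0,0]]]'; python3 -m jog '[[[0,0,0.04,0,0,0,0],[0,0,0.02,0,0,0,0],[0,0,0,0,0,0,0],[0,0,0,0,0,0,0]]]'
```

```text
time: 15.65
eef_pos: [618.7, 147.5, 141.5]
ee_rot: [[-0.995, 0.104, 0.0], [0.104, 0.995, 0.0], [-0.0, 0.0, -1.0]]
force: [-0.3, -0.2, 2.7]
opening: 0.2
finger_force: 1.3
time: 16.05
eef_pos: [618.6, 147.5, 138.4]
ee_rot: [[-0.995, 0.104, 0.0], [0.104, 0.995, 0.0], [-0.0, 0.0, -1.0]]
force: [-0.2, 0.6, 4.6]
opening: -0.1
finger_force: 2.1
```

```bash
python3 -m jog '[[[0,0,0.03,0,0,0,0],[0,0,0.03,0,0,0,0],[0,0,0,0,0,0,0],[0,0,0,0,0,0,0]]]'; python3 -m jog '[[[0,0,0.02,0,0,0,0],[0,0,0,0,0,0,0],[0,0,0,0,0,0,0]]]'
```

```text
time: 16.45
eef_pos: [618.8, 147.5, 137.0]
ee_rot: [[-0.995, 0.104, 0.001], [0.104, 0.995, 0.001], [-0.001, 0.001, -1.0]]
force: [-6.7, -0.8, 18.2]
opening: 0.3
finger_force: 8.7
time: 16.75
eef_pos: [618.9, 147.5, 136.9]
ee_rot: [[-0.995, 0.104, 0.001], [0.104, 0.995, 0.001], [-0.001, 0.001, -1.0]]
force: [-8.9, -1.7, 23.3]
opening: -0.5
finger_force: 12.1
```

The force jumped to 18–23 N at the hard stop (z≈137, as predicted), so the cap is fully down. I retreat upward.

```bash
python3 -m jog '[[[0,0,-0.1,0,0,0,0],[0,0,-0.2,0,0,0,0],[0,0,-0.4,0,0,0,0],[0,0,-0.5,0,0,0,0],[0,0,-0.5,0,0,0,0],[0,0,-0.3,0,0,0,0],[0,0,0,0,0,0,0],[0,0,0,0,0,0,0],[0,0,0,0,0,0,0],[0,0,0,0,0,0,0]]]'
python3 - <<'E'
from fit import *
s=grab_frame("scene")
cv2.imwrite("pics/end.png",cv2.resize(s[130:270,170:330],None,fx=4,fy=4))
E
```

```text
time: 17.75
eef_pos: [618.0, 147.3, 233.0]
ee_rot: [[-0.995, 0.104, -0.002], [0.104, 0.995, -0.001], [0.002, -0.001, -1.0]]
force: [0.3, -0.5, 0.1]
opening: 0.5
finger_force: 0.0
```

View pics/end.png

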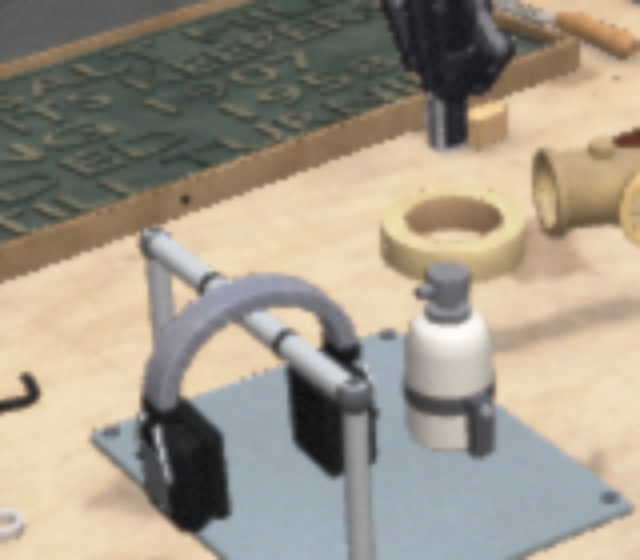

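The cap is back up (447,270), the ear defenders hang unchanged, and the gripper is clear.

```bash
python3 -c "
from workcell import *;print(finish_job())"
```

```text
the job is handed in; nothing more can be done
None
```

The ear defenders hang at rest on the bar midway between the rings, the cap was pressed to its stop and sprang back up, the arm never went near the three bystanders, and the job is handed in; no verdict came back.

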